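# Comb loose pencil tiles into the grooved tray

## Task

Take the V-notched trowel with the cork grip from its rack and comb it over the blue tray, from its open side across the grooves, so that both loose pencil tiles drop into grooves and lie parallel; do not touch the tiles with the fingers. Then set the trowel back where it was on its rack, grip up, and let go.

Things in the scene. Friction and masses are not known exactly. Their poses are not given: they have to be found in the camera images.
- tray: Blue tray fixed to the shelf, 156 (x) x 260 (y) mm; origin: centre of underside, on the shelf. 3 grooves along x, 36 wide at the top, 18 at the floor, 18 deep, centres y = -40, 66, 107 mm. Flat lands between (y -130 to -58, -22 to 48, 84 to 88) are 24 mm above the shelf. Walls 8 thick, inside length 140: at both x ends (38 mm high) and +y side (inner face y = 122, 40 high). -y side open but for a lip, top 27 mm above shelf. Comb along +y.
- v_trowel_grip (a point): Centre of the cork grip, 110 (x) x 26 (y) x 26 (z) mm, of the V-notched trowel, 0.3 kg; pinch across y from above. Blade below, in the x-z plane, 104 wide, 3 thick, tips 79 mm under the point. Its spine (164 x 26 x 6, under the cork) rests on 2 flat posts of a rack, 72 mm high, 60 wide in y, 128 apart; point 91 mm above shelf. Left or right of tray; the black-gripped plain trowel is wrong.
- rod_a_center (a point): Terracotta round pencil tile (ceramic trim rod), 20 mm diameter, 100 mm long, 75 g, rolls freely. Point: its centre; x along the rod. It starts on either wide land of the tray, askew up to 0.3 rad; centre 34 mm above the shelf there, 16 mm in a groove (top 2 mm above the lands). An edge parallel to the grooves, moved along tray +y 6 mm above the lands, pushes it into the first empty groove.
- rod_b_center (a point): White round pencil tile (ceramic trim rod), 20 mm diameter, 100 mm long, 75 g, rolls freely. Point: its centre; x along the rod. It starts on either wide land of the tray, askew up to 0.3 rad; centre 34 mm above the shelf there, 16 mm in a groove (top 2 mm above the lands). One stroke from tray y = -139 to 97 mm takes both; an edge 6 mm above the lands passes over seated rods.
Not all that is in view belongs to the job. What is shaped like the part that bears v_trowel_grip but green or yellow is not meant.

How it is judged:
By the outcome, as a careful person would: the job done as asked, in the order asked, and still so for the second after the job is handed in, with the robot touching nothing.
It also fails if it takes over 58 s, if anything falls off the work surface, if the arm or the gripper's body presses on something with over 40 N, if the wrist force passes 120 N, or if a joint passes its speed limit or range.

## Robot

A 6-joint arm with a two-finger parallel gripper is mounted at the origin on the work surface. World frame = base frame: x ahead of the robot, y to its left, z up, the work surface at z = 0. Lengths are in mm, angles in rad, forces in N, time in s.
With the tool pointing down it reaches from about 350 to 775 mm from the base axis. Payload 7.3 kg.
Tool frame: the origin (TCP) lies midway between the tips of the shut fingers; the grasp point (between the pads) lies 19 mm behind it; z points along the fingers, x is the direction in which the jaws open and shut, and the axes are right-handed (so a half turn about z gives the same grasp; the last joint's range is limited). The gripper opens to 92 mm and grips with 3 to 60 N. Pads are 19 mm wide; open, the fingers measure 130 mm over their backs; the gripper's body (75 mm by 190 mm) begins 47 mm behind the grasp point.
Start: joints at [-1.305, 0.342, 1.524, -0, 1.275, -0.146], TCP at [210.16, -481.121, 226.741] pointing down, gripper open.
Joint ranges: [-2.53, 2.53], [-0.77, 2.02], [0.04, 2.7], [-1, 4.14], [0.28, 2.66], [-3.11, 3.11]. Speed limits (rad/s): [2.57, 2.57, 3.14, 3.14, 3.14, 3.14].

## Interface

Orientations are given as [roll, pitch, yaw] about the fixed x, y, z axes, in that order (R = Rz(yaw) Ry(pitch) Rx(roll)).
In Python, from plant import bot gives the robot as it stands.
- The arm moves only by the shell command python3 -m pendant 'ROWS' [OPENING]. ROWS is JSON, a list of rows, each an object with "linear": the shift along the world's x, y, z in mm, a list of three; "twist": the turn about the world's z in degrees. In form: [{"linear": [x, y, z], "twist": twist}, ...]. A call has 1 to 20 rows; each row is the pose to reach, as a shift and turn from the pose commanded when the call began; what a row does not reach only later rows make up. A row lasts 1/8 s, in which the tool goes at most 62.5 mm and 10.7 degrees, less where a joint would pass 70% of its speed; a pose out of reach is approached as far as the arm can. A call with a gripper value outside its range is refused whole. OPENING is the closure in counts, from 0 (fully open) to 255 (shut), set as the call begins (- or left out, the last holds). The fingers move at their own pace and stop on an object; the grip force is fixed at half the most. Time passes only in rows, so rows that repeat a pose let the fingers close. It gives the time, the measured TCP pose, the force and the opening at its end, in the units of the state.
- bot.get_obs(): the state, without advancing time (a new reading comes with each control period).
- bot.capture(name): name is "scene" or "top" or "wrist"; returns a dict with "frame" (400x640x3 uint8, blue, green, red), "z_map" (400x640 float32, mm along the optical axis (not along the pixel's ray), 0 where there is no reading), "fx", "fy", "cx", "cy" (pixels), "rvec" (rotation vector, rad) and "tvec" (3), from world to camera coordinates, as OpenCV has them. Camera axes: x right, y down, z forward; pixel columns grow to the right and rows downward; lengths in mm; the calibration is good to about 2 mm. The wrist camera is an equidistant fisheye: a pixel r from the principal point sees the ray r / f radians off the axis. A picture is of the moment at which its call begins.
- bot.close_job(): hands the job in, once; it reports no verdict.
The state is a dict: "time": time; "joint_positions": joint angles; "dq": joint speeds; "tau": joint torques, N m; "tool_pos": TCP position; "tcp_rot": TCP orientation; "contact_force": force on the tool from outside, world axes, zero at the start; "moment": the same for the moment, N m; "grip_width": finger opening in mm.
Only numpy, scipy, OpenCV 4.12 (cv2) and the standard library are available. Lean on these libraries where they do the work, as an engineer would, in place of code of your own. Each camera call takes 0.05 s, during which the arm holds its last target. There are 200 camera calls.

## Working session

There is one attempt and no reset: what is moved stays moved. The work goes in short steps, Python scripts to look and compute and a shell command to move; the robot and the scene stay as the last step left them, time stands still between calls to the robot, and variables do not carry over. Pictures are saved under pics/ and viewed, about 8 in all and at most 12, crops included, and the job is handed in when it is done.

```bash
mkdir -p pics; cat > h.py <<'E'
import numpy as np, cv2
from plant import bot
def cloud(c):
    z=c["z_map"]; v,u=np.mgrid[:z.shape[0],:z.shape[1]]
    P=np.stack([(u-c["cx"])/c["fx"]*z,(v-c["cy"])/c["fy"]*z,z],-1)
    R=cv2.Rodrigues(np.array(c["rvec"],float))[0]
    W=(P-np.array(c["tvec"],float).ravel())@R
    W[z==0]=np.nan
    return W
def proj(c,p): return cv2.projectPoints(np.array([p],float),np.array(c["rvec"],float),np.array(c["tvec"],float),np.array([[c["fx"],0,c["cx"]],[0,c["fy"],c["cy"]],[0,0,1.]]),None)[0].ravel()
E
python3 - <<'E'
from h import *
import pickle
for n in("scene","top"):
    c=bot.capture(n); pickle.dump(c,open(n+".pkl","wb")); cv2.imwrite(f"pics/{n}0.png",c["frame"])
    R=cv2.Rodrigues(np.array(c["rvec"],float))[0]; print(n,-R.T@np.array(c["tvec"]).ravel(),c["fx"],(c["z_map"]>0).mean())
print(bot.get_obs())
E
```

```text
scene [1272.95298793  237.89282535 1055.13685599] 436.18311323344926 0.99603125
top [ 416.29115389   94.41962395 1100.67313771] 404.72745185941596 0.99598046875
{'time': 0.1, 'joint_positions': array([-1.30499912e+00,  3.42649189e-01,  1.52490663e+00, -3.94395195e-05,
        1.27538031e+00, -1.45995933e-01]), 'dq': array([-3.72967872e-05, -1.47587016e-03, -1.63823300e-03, -6.84720512e-04,
        4.78968900e-04,  1.27990993e-03]), 'tau': array([ 1.53520417e-03, -4.32004809e+01, -2.44695246e+01,  7.19529949e-02,
        5.26567607e-02, -5.06124934e-05]), 'tool_pos': array([ 210.05070522, -480.76415807,  226.12164094]), 'tcp_rot': array([-3.14143452e+00,  1.33466755e-03, -1.15899157e+00]), 'contact_force': array([ 0.01838299, -0.22854325,  0.29566711]), 'moment': array([-0.00572878,  0.02318293,  0.01384965]), 'grip_width': 91.89843517095755}
```

View pics/top0.png

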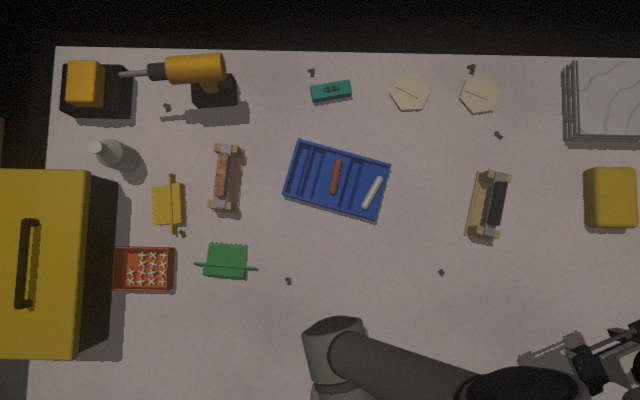

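View pics/scene0.png

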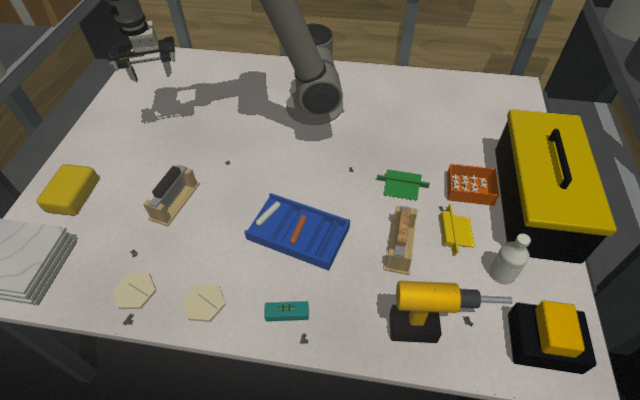

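Top view. The candidates for the trowel are the cork grip on a rack (222,178), the black grip on a rack (490,205), and green (228,262) and yellow (168,205) trowel shapes lying flat. I choose the cork one. The tray is at (337,180) with its open side to the image right (-y). The terracotta rod is at (336,177) and the white one at (372,192).

```bash
python3 - <<'E'
from h import *
import pickle
for n in("top","scene"):
    c=pickle.load(open(n+".pkl","rb")); W=cloud(c); f=c["frame"]; hsv=cv2.cvtColor(f,cv2.COLOR_BGR2HSV); H,S,V=[hsv[...,i].astype(int) for i in range(3)]
    x,y,z=W[...,0],W[...,1],W[...,2]
    print(n,"table z",np.nanmedian(z[(abs(x-400)<250)&(abs(y)<400)]))
    def fit(m,name):
        k,l,st,ce=cv2.connectedComponentsWithStats(m.astype(np.uint8))
        i=1+np.argmax(st[1:,4]); mm=l==i; p=W[mm]; p=p[~np.isnan(p[:,0])]
        r=cv2.minAreaRect(p[:,:2].astype(np.float32))
        print(name,mm.sum(),"px",ce[i].round(),"rect",np.round(r[0],1),np.round(r[1],1),round(r[2],1),"z",np.percentile(p[:,2],[5,50,95]).round(1),"mean",p.mean(0).round(1)); return mm
    if n=="top": print(f[178,222],hsv[165,222],hsv[178,336],hsv[192,372],hsv[180,305])
    fit((H>105)&(H<130)&(S>120)&(V>40)&(z<60),"tray")
    box=np.zeros(H.shape,bool)
    t=(H>105)&(H<130)&(S>120)&(V>40)
    k,l,st,_=cv2.connectedComponentsWithStats(t.astype(np.uint8)); i=1+np.argmax(st[1:,4]); a=st[i]; box[a[1]:a[1]+a[3],a[0]:a[0]+a[2]]=1
    fit(box&((H<12)|(H>172))&(S>110),"terr")
    fit(box&(S<70)&(V>120)&(z>25),"white")
    reg=(y>280)&(y<520)&(x>380)&(x<680)
    fit(reg&(z>80)&(z<120)&(S>60)&(H<25)&(S<190),"cork")
    fit(reg&(z>60)&(z<120),"rack/trowel top")
    fit((y<-200)&(z>80)&(z<120)&(V<60)&(x>350)&(x<600),"black")
c=pickle.load(open("top.pkl","rb"));cv2.imwrite("pics/c1.png",cv2.resize(c["frame"][120:240,180:400],None,fx=3.6,fy=3.6,interpolation=cv2.INTER_CUBIC))
E
```

```text
top table z 1.5446178122697423
[ 67  90 118] [ 15 116 117] [  5 128 106] [ 27  16 143] [116 105  68]
tray 4233 px [336. 181.] rect [572.1  50. ] [257.6 154.2] 75.4 z [ 4.2 22.9 39.3] mean [569.5  50.4  21. ]
terr 195 px [335. 176.] rect [579.4  53.4] [15.6 93.1] 79.8 z [38.9 42.6 46.2] mean [579.4  53.7  42.6]
white 129 px [372. 191.] rect [540.4 -44.1] [10.9 88.3] 62.1 z [40.2 43.1 46.9] mean [540.4 -43.8  43.3]
cork 514 px [221. 174.] rect [569.7 340.3] [ 26.8 110.1] 85.9 z [ 90.8 103.1 106.6] mean [567.8 338.6 102.1]
rack/trowel top 1019 px [222. 176.] rect [569.5 343.6] [ 60.5 168. ] 86.1 z [ 69.8  87.  105.8] mean [566.8 339.7  88.7]
black 540 px [497. 203.] rect [ 511.4 -349.3] [ 23.9 110.5] 78.0 z [ 86.1 102.7 106.4] mean [ 510.9 -346.7  100.6]
scene table z 0.972846889255307
tray 4100 px [300. 232.] rect [579.6  49.2] [260.3 158.4] 75.8 z [ 4.  22.2 38.2] mean [585.   58.4  20.6]
terr 156 px [298. 229.] rect [588.7  53.5] [15.1 90.2] 80.4 z [35.5 41.1 45.3] mean [590.8  53.9  41. ]
white 181 px [267. 213.] rect [545.4 -45.5] [17.  94.4] 60.5 z [33.2 40.7 45.4] mean [548.8 -45.3  40.1]
cork 375 px [403. 227.] rect [575.7 339.6] [ 26.  111.5] 86.1 z [ 89.1 102.8 106.1] mean [582.9 338.7 101.5]
rack/trowel top 753 px [402. 233.] rect [574.3 342.8] [ 59.7 170.8] 86.1 z [ 65.6  82.1 105.5] mean [591.6 339.7  87. ]
black 348 px [166. 182.] rect [ 518.3 -349. ] [ 24.6 107.8] 79.5 z [ 83.5 100.8 105. ] mean [ 523.1 -346.8   97.5]
```

View pics/c1.png

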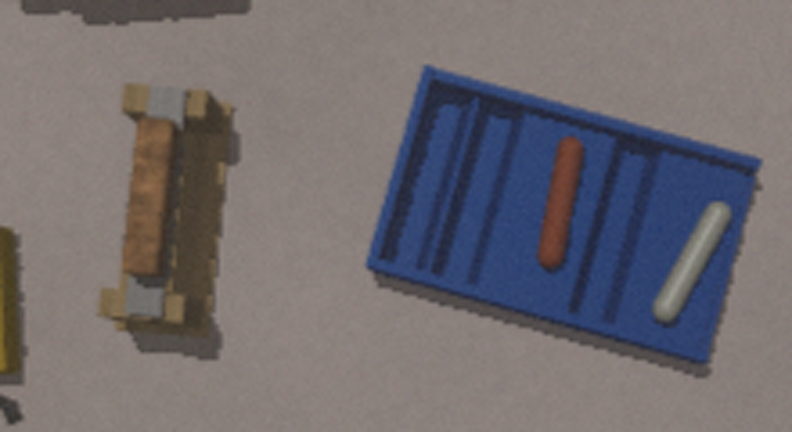

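The crop shows the cork trowel on its rack, at about (150,195) in the crop. The tray's open end is on the right, with the white rod on the first land (690,260) and the terracotta rod on the second (560,205). I will move above the trowel and refine with the wrist camera.

```bash
python3 -m pendant '[{"linear":[25,20,5],"twist":0},{"linear":[65,50,10],"twist":-2},{"linear":[110,85,10],"twist":-4},{"linear":[155,125,10],"twist":-6},{"linear":[195,165,10],"twist":-8},{"linear":[230,210,10],"twist":-10},{"linear":[255,255,10],"twist":-12},{"linear":[275,305,10],"twist":-14},{"linear":[290,355,10],"twist":-16},{"linear":[300,405,10],"twist":-18},{"linear":[310,455,10],"twist":-20},{"linear":[320,510,10],"twist":-22},{"linear":[330,565,10],"twist":-24},{"linear":[340,620,10],"twist":-25},{"linear":[345,675,10],"twist":-26},{"linear":[350,725,10],"twist":-27},{"linear":[355,770,10],"twist":-27.7},{"linear":[360,800,10],"twist":-27.7},{"linear":[363,821,10],"twist":-27.7},{"linear":[363,821,10],"twist":-27.7}]'
python3 - <<'E'
from h import *
import pickle
o=bot.get_obs(); print(o["tool_pos"],o["tcp_rot"],o["contact_force"],o["time"])
c=bot.capture("wrist"); pickle.dump(c,open("w1.pkl","wb")); cv2.imwrite("pics/w1.png",c["frame"]); print({k:c[k] for k in("fx","fy","cx","cy","rvec","tvec")})
c=bot.capture("top"); pickle.dump(c,open("top2.pkl","wb"))
E
```

```text
time: 2.6
tool_pos: [572.6, 341.0, 235.6]
tcp_rot: [3.14, -0.001, -1.64]
contact_force: [-0.6, 0.1, -0.7]
grip_width: 91.9
[572.63670827 340.98362333 235.60014694] [ 3.14015697e+00 -7.89558774e-04 -1.64038408e+00] [-0.56062846  0.07076622 -0.72877506] 2.6
{'fx': 309.70691628693146, 'fy': 309.70691628693146, 'cx': 318.34510207775384, 'cy': 195.8280109675814, 'rvec': array([-1.99036596,  2.13602014,  0.32084234]), 'tvec': array([380.22903508, 483.48662571, 560.37341184])}
```

View pics/w1.png

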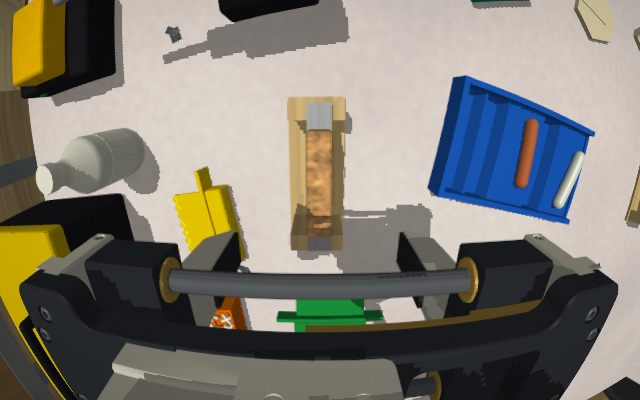

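The wrist view shows the cork trowel centred between the fingers at (319,185). The tray is at (515,150) with both rods on it. I will work out positions by casting rays onto planes.

```bash
cat >> h.py <<'E'
def cast(c,uv,z,fish=False):
    uv=np.asarray(uv,float).reshape(-1,2); a=(uv-[c["cx"],c["cy"]])/c["fx"]
    if fish:
        r=np.linalg.norm(a,axis=1,keepdims=True); d=np.hstack([a/np.maximum(r,1e-9)*np.sin(r),np.cos(r)])
    else: d=np.hstack([a,np.ones((len(a),1))])
    R=cv2.Rodrigues(np.array(c["rvec"],float))[0]; o=-R.T@np.array(c["tvec"],float).ravel(); d=d@R
    return (o+d*((z-o[2])/d[:,2:]))[:,:2]
def biggest(m):
    k,l,st,ce=cv2.connectedComponentsWithStats(m.astype(np.uint8)); return l==1+np.argmax(st[1:,4])
def rect(c,m,z,fish=False):
    ys,xs=np.nonzero(m); return cv2.minAreaRect(cast(c,np.c_[xs,ys],z,fish).astype(np.float32))
def hsv(c):
    h=cv2.cvtColor(c["frame"],cv2.COLOR_BGR2HSV); return [h[...,i].astype(int) for i in range(3)]
E
python3 - <<'E'
from h import *
import pickle
v,u=np.mgrid[:400,:640]
for n,cb,tb in(("top",(205,245,145,215),(280,395,135,225)),("scene",(390,418,205,245),(240,355,190,270)),("w1",(285,350,130,236),(420,600,70,225))):
    c=pickle.load(open(n+".pkl","rb")); H,S,V=hsv(c); f=n=="w1"
    inb=lambda b:(u>=b[0])&(u<b[1])&(v>=b[2])&(v<b[3])
    P=lambda s,r:print(n,s,np.round(r[0],1),np.round(r[1],1),round(r[2],1))
    T=inb(tb); C=inb(cb)
    tray=biggest(T&(H>105)&(H<130)&(S>110)&(V>40))
    P("tray@38",rect(c,tray,38,f)); P("tray@20",rect(c,tray,20,f))
    P("terr",rect(c,biggest(T&((H<12)|(H>172))&(S>100)),34,f)); P("white",rect(c,biggest(T&(S<70)&(V>110)&(v<v.max())&cv2.erode(cv2.morphologyEx(tray.astype(np.uint8),cv2.MORPH_CLOSE,np.ones((25,25))),np.ones((3,3))).astype(bool)),34,f))
    m=C&(H<20)&(S>105)&(S<200)&(V>70)
    if n!="w1": m&=cloud(c)[...,2]>95
    P("cork@104",rect(c,biggest(cv2.morphologyEx(m.astype(np.uint8),cv2.MORPH_OPEN,np.ones((3,3)))),104,f))
c=pickle.load(open("w1.pkl","rb")); H,S,V=hsv(c); print([(x,H[180,x],S[180,x],V[180,x]) for x in range(292,346,4)])
E
```

```text
top tray@38 [571.3  50.2] [257.6 155.5] 75.1
top tray@20 [574.   49.5] [262.  158.1] 75.1
top terr [580.2  52.9] [16.2 93.8] 79.8
top white [540.5 -44.6] [13.8 92.7] 61.4
top cork@104 [567.8 340.1] [ 23.3 104.8] 85.9
scene tray@38 [588.6  51.3] [264.4 172.4] 75.4
scene tray@20 [576.4  48. ] [269.1 175.4] 75.4
scene terr [585.8  52.4] [17.4 95.6] 80.4
scene white [543.6 -46.2] [21.4 99.7] 60.0
scene cork@104 [578.9 339.6] [ 24.8 108.1] 86.2
w1 tray@38 [577.   57.4] [274.9 155.6] 75.3
w1 tray@20 [573.2  43.3] [288.8 163.5] 75.3
w1 terr [583.1  52.1] [24.6 97.7] 80.7
w1 white [540.7 -47. ] [26.  98.3] 61.8
w1 cork@104 [574.6 340. ] [ 27.4 106. ] 85.5
[(292, np.int64(20), np.int64(109), np.int64(198)), (296, np.int64(20), np.int64(110), np.int64(195)), (300, np.int64(20), np.int64(108), np.int64(196)), (304, np.int64(20), np.int64(109), np.int64(209)), (308, np.int64(16), np.int64(139), np.int64(194)), (312, np.int64(16), np.int64(139), np.int64(197)), (316, np.int64(16), np.int64(138), np.int64(214)), (320, np.int64(17), np.int64(134), np.int64(230)), (324, np.int64(16), np.int64(138), np.int64(216)), (328, np.int64(16), np.int64(138), np.int64(199)), (332, np.int64(17), np.int64(123), np.int64(122)), (336, np.int64(19), np.int64(107), np.int64(122)), (340, np.int64(20), np.int64(108), np.int64(120)), (344, np.int64(17), np.int64(36), np.int64(205))]
```

Estimates: cork at (573.5, 340), pinch axis at 85.8° (the tool is at 86.0°). Tray centre at (575, 49.5), yaw -14.7°. I will go down and grip.

```bash
python3 -m pendant '[{"linear":[1,-1,-20],"twist":0},{"linear":[1,-1,-50],"twist":0},{"linear":[1,-1,-80],"twist":0},{"linear":[1,-1,-105],"twist":0},{"linear":[1,-1,-125],"twist":0},{"linear":[1,-1,-140],"twist":0},{"linear":[1,-1,-150],"twist":0},{"linear":[1,-1,-156],"twist":0},{"linear":[1,-1,-160],"twist":0},{"linear":[1,-1,-160],"twist":0},{"linear":[1,-1,-160],"twist":0}]'
python3 -m pendant '[{"linear":[0,0,0],"twist":0},{"linear":[0,0,0],"twist":0},{"linear":[0,0,0],"twist":0},{"linear":[0,0,0],"twist":0},{"linear":[0,0,0],"twist":0},{"linear":[0,0,0],"twist":0},{"linear":[0,0,0],"twist":0},{"linear":[0,0,0],"twist":0}]' 255
```

```text
time: 4.08
tool_pos: [574.4, 339.0, 77.2]
tcp_rot: [-3.141, 0.0, -1.642]
contact_force: [-0.1, 1.1, 0.3]
grip_width: 91.6
time: 5.08
tool_pos: [574.2, 339.0, 76.8]
tcp_rot: [-3.141, 0.0, -1.642]
contact_force: [0.5, 1.0, -0.3]
grip_width: 25.7
```

Gripped: the opening is 25.7 mm on the 26 mm cork. Next I lift and carry it to beyond the tray's open side.

```bash
python3 -m pendant '[{"linear":[0,0,8],"twist":0},{"linear":[0,0,25],"twist":0},{"linear":[0,0,50],"twist":0},{"linear":[0,0,75],"twist":0},{"linear":[0,-10,88],"twist":0},{"linear":[-3,-35,90],"twist":-1},{"linear":[-6,-75,90],"twist":-2},{"linear":[-10,-120,90],"twist":-3.5},{"linear":[-14,-165,90],"twist":-5},{"linear":[-18,-210,90],"twist":-6.5},{"linear":[-22,-255,90],"twist":-8},{"linear":[-26,-300,90],"twist":-9},{"linear":[-29,-340,90],"twist":-10},{"linear":[-32,-375,90],"twist":-10.6},{"linear":[-34,-400,90],"twist":-10.6},{"linear":[-35,-418,90],"twist":-10.6},{"linear":[-35.5,-428,90],"twist":-10.6},{"linear":[-35.5,-428,90],"twist":-10.6},{"linear":[-35.5,-428,90],"twist":-10.6}]'
python3 - <<'E'
from h import *
import pickle
a=[]
for n in("wrist","scene"):
    c=bot.capture(n); pickle.dump(c,open(n+"2.pkl","wb")); a.append(c["frame"])
cv2.imwrite("pics/m2.png",np.hstack([a[0][:300,160:480],cv2.resize(a[1][130:290,180:420],None,fx=1.875,fy=1.875)]))
E
```

```text
time: 7.45
tool_pos: [538.6, -88.4, 166.7]
tcp_rot: [3.141, 0.0, -1.827]
contact_force: [-0.2, 0.4, -2.0]
grip_width: 25.7
```

View pics/m2.png

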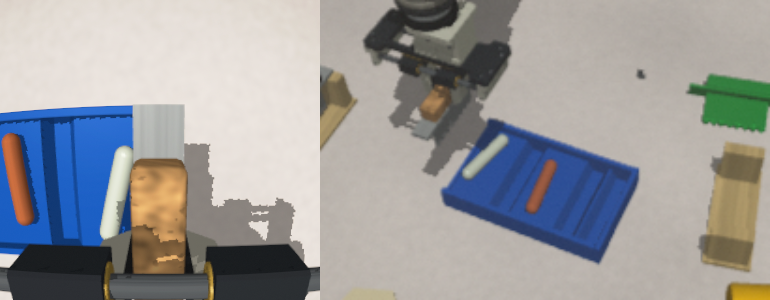

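The left half (wrist view) shows the blade square to the grooves, just outside the open end at (158,130). The right half shows both rods unmoved and the rack empty. I will lower to 6 mm above the lands, then comb slowly.

```bash
python3 -m pendant '[{"linear":[0,0,-20],"twist":0},{"linear":[0,0,-45],"twist":0},{"linear":[0,0,-62],"twist":0},{"linear":[0,0,-70],"twist":0},{"linear":[0,0,-72],"twist":0},{"linear":[0,0,-72],"twist":0}]'
python3 -m pendant '[{"linear":[1,4,0],"twist":0},{"linear":[2.5,10,0],"twist":0},{"linear":[4,16,0],"twist":0},{"linear":[5.5,22,0],"twist":0},{"linear":[7,28,0],"twist":0},{"linear":[9,34,0],"twist":0},{"linear":[10.5,40,0],"twist":0},{"linear":[12,46,0],"twist":0},{"linear":[13.5,52,0],"twist":0},{"linear":[15,58,0],"twist":0},{"linear":[17,64,0],"twist":0},{"linear":[18.5,70,0],"twist":0},{"linear":[20,76,0],"twist":0},{"linear":[21.5,82,0],"twist":0},{"linear":[23,88,0],"twist":0},{"linear":[24.5,94,0],"twist":0},{"linear":[26,99,0],"twist":0},{"linear":[27,103,0],"twist":0},{"linear":[27.5,105,0],"twist":0},{"linear":[27.5,105,0],"twist":0}]'
python3 - <<'E'
from h import *
a=[bot.capture(n)["frame"] for n in("wrist","scene")]
cv2.imwrite("pics/m3.png",np.hstack([a[0][:300,160:480],cv2.resize(a[1][130:290,180:420],None,fx=1.875,fy=1.875)]))
E
```

```text
time: 8.3
tool_pos: [539.0, -89.1, 95.3]
tcp_rot: [-3.141, -0.0, -1.827]
contact_force: [0.2, 0.2, -2.5]
grip_width: 25.6
time: 10.8
tool_pos: [566.2, 15.9, 94.7]
tcp_rot: [3.142, -0.0, -1.827]
contact_force: [0.7, 0.1, -2.5]
grip_width: 25.6
```

View pics/m3.png

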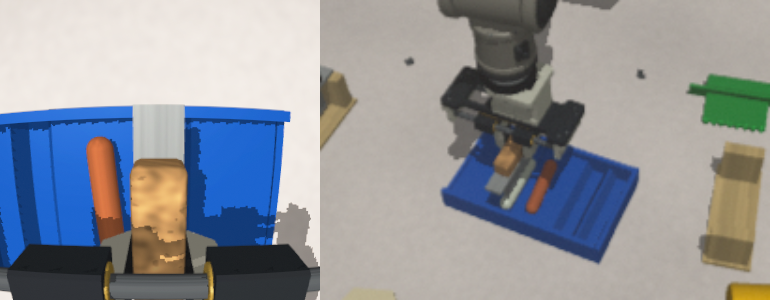

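The left half shows the blade mid-tray with the terracotta rod ahead of it at (105,190). The right half shows the white rod beside the blade at (513,190). I need to check whether it is seated, so I will measure it.

```bash
cat >> h.py <<'E'
T0=np.array([575,49.5]); yw=np.radians(-14.7); RT=np.array([[np.cos(yw),-np.sin(yw)],[np.sin(yw),np.cos(yw)]])
def rods(n):
    c=bot.capture(n); H,S,V=hsv(c); W=cloud(c); L=(W[...,:2]-T0)@RT; z=W[...,2]
    ins=(abs(L[...,0])<68)&(L[...,1]>-128)&(L[...,1]<120)&(z<60)&(z>3)
    for s,m in(("terr",ins&((H<12)|(H>172))&(S>100)),("white",ins&(S<60)&(V>100))):
        m=biggest(m)
        if m.sum()<15: print(n,s,"none"); continue
        p=np.c_[L[m],z[m]]; r=cv2.minAreaRect(p[:,:2].astype(np.float32))
        print(n,s,m.sum(),"tray mean",p.mean(0).round(1),"rect",np.round(r[0],1),np.round(r[1],1),round(r[2],1),"ztop",np.percentile(p[:,2],90).round(1))
    return c
E
python3 - <<'E'
from h import *
rods("scene"); c=rods("top"); cv2.imwrite("pics/t3.png",cv2.resize(c["frame"][120:240,250:420],None,fx=4,fy=4))
E
```

```text
scene terr 165 tray mean [16.2  8.3 41.1] rect [12.3  7.2] [92.8 15.6] 4.4 ztop 44.9
scene white 104 tray mean [ 21.4 -31.6  20.3] rect [ 13.1 -31. ] [13.3 93.2] 86.3 ztop 24.6Traceback (most recent call last):
  File "<stdin>", line 2, in <module>
  File "h.py", line 29, in rods
    m=biggest(m)
  File "h.py", line 19, in biggest
    k,l,st,ce=cv2.connectedComponentsWithStats(m.astype(np.uint8)); return l==1+np.argmax(st[1:,4])
                                                                                ~~~~~~~~~^^^^^^^^^^
    return _wrapfunc(a, 'argmax', axis=axis, out=out, **kwds)
    return bound(*args, **kwds)
ValueError: attempt to get argmax of an empty sequence
```

The white rod is seated: its top is at z ≈ 25 mm, in the first groove. The terracotta rod is still on the land. I will finish the stroke.

```bash
python3 -m pendant '[{"linear":[1,4,0],"twist":0},{"linear":[3,11,0],"twist":0},{"linear":[5,18,0],"twist":0},{"linear":[7,25,0],"twist":0},{"linear":[8.5,32,0],"twist":0},{"linear":[10.5,39,0],"twist":0},{"linear":[12,46,0],"twist":0},{"linear":[14,53,0],"twist":0},{"linear":[16,60,0],"twist":0},{"linear":[18,67,0],"twist":0},{"linear":[19.5,74,0],"twist":0},{"linear":[21.5,81,0],"twist":0},{"linear":[23,88,0],"twist":0},{"linear":[25,95,0],"twist":0},{"linear":[27,102,0],"twist":0},{"linear":[29,109,0],"twist":0},{"linear":[30.5,116,0],"twist":0},{"linear":[32.5,123,0],"twist":0},{"linear":[33.5,127,0],"twist":0},{"linear":[33.5,127,0],"twist":0}]'
python3 - <<'E'
from h import *
c=rods("scene")
E
```

```text
time: 13.5
tool_pos: [599.7, 143.2, 94.7]
tcp_rot: [3.142, -0.0, -1.827]
contact_force: [0.2, -0.6, -1.5]
grip_width: 25.8
scene terr 43 tray mean [40.5 64.3 23.2] rect [32.4 60.9] [50.4 14.6] 16.3 ztop 27.1
scene white 185 tray mean [ 15.3 -35.   22.4] rect [ 11.8 -35.1] [91.8 19.3] 0.6 ztop 26.6
```

```bash
python3 -m pendant '[{"linear":[0,0,8],"twist":0},{"linear":[0,0,25],"twist":0},{"linear":[0,0,45],"twist":0},{"linear":[0,0,62],"twist":0},{"linear":[0,5,72],"twist":0},{"linear":[-3,25,72],"twist":1},{"linear":[-8,55,72],"twist":3},{"linear":[-12,90,72],"twist":5},{"linear":[-17,125,72],"twist":7},{"linear":[-21,155,72],"twist":9},{"linear":[-24,178,72],"twist":10.6},{"linear":[-25.5,190,72],"twist":10.6},{"linear":[-25.5,196,72],"twist":10.6},{"linear":[-25.5,196,72],"twist":10.6},{"linear":[-25.5,196,72],"twist":10.6}]'
python3 - <<'E'
from h import *
rods("scene"); c=rods("top"); w=bot.capture("wrist")
cv2.imwrite("pics/m4.png",np.hstack([cv2.resize(c["frame"][120:240,260:400],None,fx=2.5,fy=2.5),w["frame"][:300,160:600]]))
E
```

```text
time: 15.42
tool_pos: [574.5, 338.0, 166.8]
tcp_rot: [-3.142, -0.0, -1.644]
contact_force: [-0.3, -0.1, -3.0]
grip_width: 26.2
scene terr 170 tray mean [13.  67.5 23.1] rect [ 8.9 66.8] [94.7 16. ] 0.2 ztop 27.0
scene white 203 tray mean [ 12.5 -34.7  21.6] rect [ 11.1 -35.4] [22.1 98. ] 90.0 ztop 26.3
top terr 199 tray mean [ 0.8 64.7 24.5] rect [ 1.3 64.9] [94.  16.2] 0.5 ztop 27.4
top white 218 tray mean [  3.1 -37.   24.1] rect [  3.6 -36.9] [17.4 96.2] 89.1 ztop 27.5
```

View pics/m4.png

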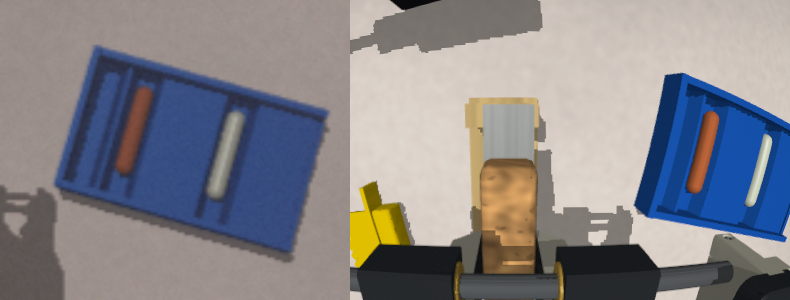

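Both rods are seated and parallel: terracotta in the middle groove (135,130) and white in the first groove (226,155). The trowel is over its rack (510,180). I will lower it along the same path it was lifted.

```bash
python3 -m pendant '[{"linear":[0,0,-10],"twist":0},{"linear":[0,0,-25],"twist":0},{"linear":[0,0,-40],"twist":0},{"linear":[0,0,-55],"twist":0},{"linear":[0,0,-66],"twist":0},{"linear":[0,0,-74],"twist":0},{"linear":[0,0,-80],"twist":0},{"linear":[0,0,-84],"twist":0},{"linear":[0,0,-87],"twist":0},{"linear":[0,0,-88.5],"twist":0},{"linear":[0,0,-90],"twist":0},{"linear":[0,0,-90],"twist":0},{"linear":[0,0,-90],"twist":0}]'
```

```text
time: 17.2
tool_pos: [574.2, 338.9, 76.8]
tcp_rot: [-3.141, -0.0, -1.642]
contact_force: [0.6, 0.2, -2.2]
grip_width: 25.8
```

```bash
python3 -m pendant '[{"linear":[0,0,-0.5],"twist":0},{"linear":[0,0,-0.5],"twist":0},{"linear":[0,0,-0.5],"twist":0}]'; python3 -m pendant '[{"linear":[0,0,-0.5],"twist":0},{"linear":[0,0,-0.5],"twist":0},{"linear":[0,0,-0.5],"twist":0}]'
```

```text
time: 17.58
tool_pos: [574.2, 338.9, 76.8]
tcp_rot: [-3.141, 0.0, -1.642]
contact_force: [-2.1, -0.2, 3.4]
grip_width: 25.9
time: 17.95
tool_pos: [574.3, 338.9, 76.7]
tcp_rot: [-3.141, 0.0, -1.642]
contact_force: [-3.0, -1.0, 6.5]
grip_width: 25.7
```

It is resting on the posts: the force has turned to +6.5 N upward. I will open, wait, then rise.

```bash
python3 -m pendant '[{"linear":[0,0,0],"twist":0},{"linear":[0,0,0],"twist":0},{"linear":[0,0,0],"twist":0},{"linear":[0,0,0],"twist":0},{"linear":[0,0,0],"twist":0},{"linear":[0,0,0],"twist":0},{"linear":[0,0,0],"twist":0},{"linear":[0,0,0],"twist":0}]' 0
python3 -m pendant '[{"linear":[0,0,8],"twist":0},{"linear":[0,0,25],"twist":0},{"linear":[0,0,50],"twist":0},{"linear":[0,0,80],"twist":0},{"linear":[0,0,110],"twist":0},{"linear":[0,0,140],"twist":0},{"linear":[0,0,155],"twist":0},{"linear":[0,0,160],"twist":0},{"linear":[0,0,160],"twist":0}]'
python3 - <<'E'
from h import *
import pickle
v,u=np.mgrid[:400,:640]
w=bot.capture("wrist"); f0=pickle.load(open("w1.pkl","rb"))["frame"]
for c in(pickle.load(open("w1.pkl","rb")),w):
    H,S,V=hsv(c); m=(u>=285)&(u<350)&(v>=110)&(v<236)&(H<19)&(S>115)&(S<200)&(V>70)
    r=rect(c,biggest(cv2.morphologyEx(m.astype(np.uint8),cv2.MORPH_OPEN,np.ones((3,3)))),104,True); print(np.round(r[0],1),np.round(r[1],1),r[2])
c=rods("scene")
cv2.imwrite("pics/m5.png",np.hstack([w["frame"][:300,200:600],cv2.resize(c["frame"][160:310,230:430],None,fx=2,fy=2)]))
E
```

```text
time: 18.95
tool_pos: [574.2, 338.9, 75.8]
tcp_rot: [-3.142, -0.0, -1.642]
contact_force: [0.2, -0.2, -0.1]
grip_width: 91.5
time: 20.08
tool_pos: [573.9, 338.8, 235.2]
tcp_rot: [3.141, -0.001, -1.642]
contact_force: [-0.3, 0.1, -0.3]
grip_width: 91.6
[574.6 340.1] [ 26.1 105.8] 85.97807312011719
[575.2 338.7] [ 25.6 103.8] 85.8587875366211
scene terr 170 tray mean [12.8 67.4 23. ] rect [10.3 66.7] [94.2 15.6] 0.2 ztop 26.6
scene white 202 tray mean [ 12.3 -34.6  21.9] rect [ 10.6 -34.5] [21.8 96.5] 89.3 ztop 26.4
```

View pics/m5.png

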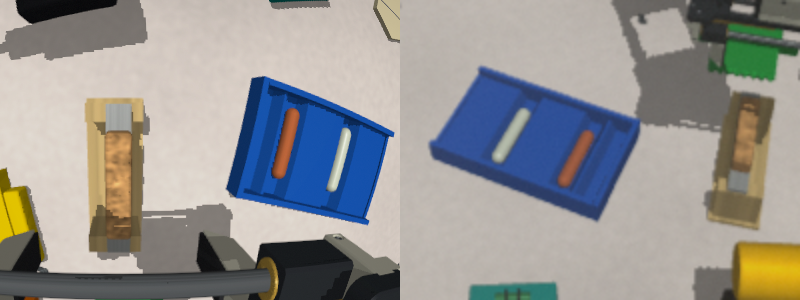

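The trowel is back on its rack, grip up, within about 1.5 mm of where it started. It is released and the gripper is clear above it. Both rods lie parallel in their grooves, so I will hand in.

```bash
python3 -c "
from plant import bot
print(bot.close_job())"
```

```text
the job is handed in; nothing more can be done
None
```

The job is done and handed in at about 20 s on the robot's clock. I took the cork-gripped V-notched trowel from its rack and combed it once across the tray from tray y = -143 to 97 mm, 6 mm above the lands. I then set it back on its rack, grip up, and let go.

**Rods:** in the last scene image both tiles lie parallel to the grooves, within about 1°. White is in the first groove and terracotta in the second, with their tops at z ≈ 26–27 mm (26 expected). The fingers stayed well above them.

**Trowel:** it rests within about 1.5 mm and 0.2° of where it started, and the open gripper stands about 160 mm above where it let go.

**Forces:** the highest reading was 6.5 N, pressing the trowel gently onto its posts before release.

**Disagreements:**
- The scene and top cameras differ by up to about 10 mm in x on the same objects. I fused them with the wrist view, and the stroke had enough side margin.
- The white rod reads y = -35 mm from the scene camera and -37 mm from the top camera, against the -40 mm groove centre. Its height shows it is seated.
- My top-camera check during the stroke failed because the arm blocked the view, so I used the scene camera there.

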